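# Find the loose T-stud by feel and take it out of the fixture plate

## Task

One of the three T-studs in the slotted fixture plate has come loose, and you cannot see which: gently wiggle the studs along their slots to feel for play, without forcing the firm ones. Slide the loose one along its slot to an end, lift it out through the opening and set it down gently in the grey tray; leave the two firm studs in their seats and the other things on the bench alone.

Things in the scene. Friction and masses are not known exactly. Their poses are not given: they have to be found in the camera images.
- plate: aluminium fixture plate bolted down, 72 (x) x 164 (y) x 30 mm high; origin at the centre of its underside. Three keyhole T-slots run along its own x axis, 50 mm apart in y. In the middle of each, two lips 6 mm thick and 20 mm long with a 12 mm slit between them hold the stud's foot down; past each end of the lips is an opening 18 mm long (x) and 28 mm wide (y)
- tray: open grey tray fixed on the bench, 120 x 120 x 35 mm, walls 4 mm; origin at the centre of its underside
- seat_left (a point): centre of the seat on the plate's +y side (robot's left), on the plate's top, on the stud's axis when in place; slot along this x. Openings reach from 10 to 28 mm from here either way; an end wall stops a stud that has slid 21 mm, and at 17.5 to 20.5 mm its foot is free under the opening and can be lifted straight out
- seat_mid (a point): centre of the middle seat, on the plate's top, on the stud's axis when in place; slot along this x. Openings reach from 10 to 28 mm from here either way; an end wall stops a stud that has slid 21 mm, and at 17.5 to 20.5 mm its foot is free under the opening and can be lifted straight out
- seat_right (a point): centre of the seat on the plate's -y side (robot's right), on the plate's top, on the stud's axis when in place; slot along this x. Openings reach from 10 to 28 mm from here either way; an end wall stops a stud that has slid 21 mm, and at 17.5 to 20.5 mm its foot is free under the opening and can be lifted straight out
- stud_left: steel T-stud starting in the seat on the plate's +y side (robot's left), 65 mm tall, about 140 g, one of three alike. From its origin (centre of the foot's underside) up: foot 14 (x) x 26 (y) x 8 mm, hollow below, neck 10 mm thick, square collar 34 x 34 mm at 15 to 19 mm resting on the plate, square head 18 x 18 mm from 19 to 65 mm
- head_left (a point): centre of the square head of stud_left, 42 mm above its origin: take hold here; flats face x and y. A firm stud gives at most about 4 mm here either way along the slot; the loose one, in any seat, slides both ways to the end walls with under 3 N if not pressed down. None lifts over 1 mm from the middle of its slot
- stud_mid: steel T-stud starting in the middle seat, 65 mm tall, about 140 g, one of three alike. From its origin (centre of the foot's underside) up: foot 14 (x) x 26 (y) x 8 mm, hollow below, neck 10 mm thick, square collar 34 x 34 mm at 15 to 19 mm resting on the plate, square head 18 x 18 mm from 19 to 65 mm
- head_mid (a point): centre of the square head of stud_mid, 42 mm above its origin: take hold here; flats face x and y. A firm stud gives at most about 4 mm here either way along the slot; the loose one, in any seat, slides both ways to the end walls with under 3 N if not pressed down. None lifts over 1 mm from the middle of its slot
- stud_right: steel T-stud starting in the seat on the plate's -y side (robot's right), 65 mm tall, about 140 g, one of three alike. From its origin (centre of the foot's underside) up: foot 14 (x) x 26 (y) x 8 mm, hollow below, neck 10 mm thick, square collar 34 x 34 mm at 15 to 19 mm resting on the plate, square head 18 x 18 mm from 19 to 65 mm
- head_right (a point): centre of the square head of stud_right, 42 mm above its origin: take hold here; flats face x and y. A firm stud gives at most about 4 mm here either way along the slot; the loose one, in any seat, slides both ways to the end walls with under 3 N if not pressed down. None lifts over 1 mm from the middle of its slot
- valve_small_1: small grey cast valve body standing near the back, 38 x 46 x 86 mm high, to be left alone; origin at the centre of its underside
- valve_small_3: small grey cast valve body standing near the back, 38 x 46 x 86 mm high, to be left alone; origin at the centre of its underside
- hex_nipple_1: steel hex nipple at the front, 27 x 31 x 37 mm high, to be left alone; origin at the centre of its underside
- brass_plug_1: brass plug with square head at the front, 25 x 25 x 23 mm high, to be left alone; origin at the centre of its underside
There are look-alikes about, which are no part of the job. What is shaped like the stud_right but blue or orange is not meant.

How it is judged:
On the way, in this order (a step that is already met when the one before it is completed fails the run):
1. the loose stud has been slid more than 12 mm along its slot (((x of stud_left in the frame of plate above 0.012 m or x of stud_left in the frame of plate below -0.012 m) or (x of stud_mid in the frame of plate above 0.012 m or x of stud_mid in the frame of plate below -0.012 m) or (x of stud_right in the frame of plate above 0.012 m or x of stud_right in the frame of plate below -0.012 m))), for 0.1 s.
2. the loose stud has been lifted clear of the plate (height (world z) of any of stud_left, stud_mid, stud_right above 0.032 m), for 0.1 s.
At the end, for the whole second after the job is handed in: the loose stud lies or stands wholly inside the tray, released and at rest; the other two studs are upright and fully down in their seats, within 4 mm of the seat centres ((((x of head_left in the frame of tray between -0.056 and 0.056 m and y of head_left in the frame of tray between -0.056 and 0.056 m and x of stud_left in the frame of tray between -0.06 and 0.06 m and y of stud_left in the frame of tray between -0.06 and 0.06 m and height (world z) of head_left below 0.06 m and height (world z) of stud_left below 0.05 m and linear speed of stud_left below 0.02 m/s and contact force between stud_left and the fingers below 0.1 N) and (horizontal distance between stud_mid and seat_mid below 0.004 m and height (world z) of head_mid below 0.062 m and angle between stud_mid's own z axis and vertical below 0.15 rad) and (horizontal distance between stud_right and seat_right below 0.004 m and height (world z) of head_right below 0.062 m and angle between stud_right's own z axis and vertical below 0.15 rad)) or ((x of head_mid in the frame of tray between -0.056 and 0.056 m and y of head_mid in the frame of tray between -0.056 and 0.056 m and x of stud_mid in the frame of tray between -0.06 and 0.06 m and y of stud_mid in the frame of tray between -0.06 and 0.06 m and height (world z) of head_mid below 0.06 m and height (world z) of stud_mid below 0.05 m and linear speed of stud_mid below 0.02 m/s and contact force between stud_mid and the fingers below 0.1 N) and (horizontal distance between stud_left and seat_left below 0.004 m and height (world z) of head_left below 0.062 m and angle between stud_left's own z axis and vertical below 0.15 rad) and (horizontal distance between stud_right and seat_right below 0.004 m and height (world z) of head_right below 0.062 m and angle between stud_right's own z axis and vertical below 0.15 rad)) or ((x of head_right in the frame of tray between -0.056 and 0.056 m and y of head_right in the frame of tray between -0.056 and 0.056 m and x of stud_right in the frame of tray between -0.06 and 0.06 m and y of stud_right in the frame of tray between -0.06 and 0.06 m and height (world z) of head_right below 0.06 m and height (world z) of stud_right below 0.05 m and linear speed of stud_right below 0.02 m/s and contact force between stud_right and the fingers below 0.1 N) and (horizontal distance between stud_left and seat_left below 0.004 m and height (world z) of head_left below 0.062 m and angle between stud_left's own z axis and vertical below 0.15 rad) and (horizontal distance between stud_mid and seat_mid below 0.004 m and height (world z) of head_mid below 0.062 m and angle between stud_mid's own z axis and vertical below 0.15 rad)))); the robot touches nothing.
It fails at once if the plate or a stud in it is forced: the contact forces on the plate add up to over 45 N (contact force between plate and anything else above 45 N).
It fails at once if the stud is thrown or dropped from a height (moves faster than 1.3 m/s) (linear speed of any of stud_left, stud_mid, stud_right above 1.3 m/s).
It fails at once if a valve body, nipple or plug standing about is pushed more than 20 mm (distance of any of valve_small_1, valve_small_3, hex_nipple_1, brass_plug_1 from where it was at the start of the episode above 0.02 m).
It also fails if it takes over 72 s, if anything falls off the work surface, if the arm or the gripper's body presses on something with over 40 N, if the wrist force passes 120 N, or if a joint passes its speed limit or range.

## Robot

A 6-joint arm with a two-finger parallel gripper is mounted at the origin on a cart in front of the work surface, level with it; the furniture and walls round the work are solid. World frame = base frame: x ahead of the robot, y to its left, z up, the work surface at z = 0. Lengths are in m, angles in rad, forces in N, time in s.
With the tool pointing down it reaches from about 0.325 to 0.775 m from the base axis. Payload 9.3 kg.
Tool frame: the origin (TCP) lies on the centre line of the jaws, within the pads' length; the fingertips stand 8 mm ahead of it and the grasp point (between the pads) lies 11 mm behind it; z points along the fingers, y is the direction in which the jaws open and shut (so a half turn about z gives the same grasp; the last joint's range is limited). The gripper opens to 85 mm and grips with 20 to 120 N. Pads are 22 mm wide; open, the fingers measure 114 mm over their backs; the gripper's body (76 mm by 85 mm) begins 54 mm behind the grasp point. The pads swing forward as they close: fully open they stand 13 mm farther back than shut.
Start: joints at [-1.254, 0.259, 0.021, 1.334, 0, 1.418], TCP at [0.249, -0.49, 0.239] pointing down, gripper open.
Joint ranges: [-3.04, 3.04], [-0.91, 1.82], [-1.04, 1.36], [-1.92, 1.95], [-1.52, 1.45], [-3.14, 3.14]. Speed limits (rad/s): [2.22, 2.22, 2.79, 3.14, 3.14, 3.14].

## Interface

Orientations are given as a unit quaternion [x, y, z, w].
In Python, from cell import env, read_camera, calibration gives the robot as it stands.
- The arm moves only by the shell command python3 -m crank 'ROWS' [OPENING] [FORCE]. ROWS is JSON, a list of rows, each a list of 6 numbers: the shift along the tool's x, y, z in mm, then the turn, a rotation vector about the tool's x, y, z in degrees. In form: [[x, y, z, wx, wy, wz], ...]. A call has 1 to 12 rows; each row is the pose to reach, as a shift and turn from the pose commanded when the call began, along the tool's axes at that moment; what a row does not reach only later rows make up. A row lasts 1/8 s, in which the tool goes at most 62.5 mm and 10.7 degrees, less where a joint would pass 70% of its speed; a pose out of reach is approached as far as the arm can. A call with a gripper value outside its range is refused whole. OPENING is the finger opening in mm, from 0 to 85.4, set as the call begins (- or left out, the last holds). The fingers move at their own pace and stop on an object; FORCE is the grip in N (left out, the last holds). Time passes only in rows, so rows that repeat a pose let the fingers close. It gives the time, the measured TCP pose, the force and the opening at its end, in the units of the state.
- env.state(): the state, without advancing time (a new reading comes with each control period).
- read_camera(name): name is "scene" or "side" or "wrist"; returns the picture (400x640x3 uint8, red, green, blue); there is no depth.
- calibration(name): a dict with "K" (3x3 intrinsics, pixels), "xyz" and "orientation" of the camera in the world; the wrist camera has in their place "mount" (4x4, takes a point from camera to tool coordinates, whose origin is the TCP and whose axes are the flange's). Camera axes: x right, y down, z forward; pixel columns grow to the right and rows downward; lengths in m; the calibration is good to about 2 mm. A picture is of the moment at which its call begins: read the wrist's pose just before it. calibration takes no time and is no camera call.
- env.hand_in(): hands the job in, once; it reports no verdict.
The state is a dict: "time": time; "joints": joint angles; "qvel": joint speeds; "joint_efforts": joint torques, N m; "tool_pos": TCP position; "tool_rot": TCP orientation; "wrist_force": force on the tool from outside, world axes, zero at the start; "wrist_torque": the same for the moment, N m; "width": opening from 0.0 (shut) to 1.0 (fully open).
Only numpy, scipy, OpenCV 4.12 (cv2) and the standard library are available. Lean on these libraries where they do the work, as an engineer would, in place of code of your own. Each camera call takes 0.05 s, during which the arm holds its last target.

## Working session

There is one attempt and no reset: what is moved stays moved. The work goes in short steps, Python scripts to look and compute and a shell command to move; the robot and the scene stay as the last step left them, time stands still between calls to the robot, and variables do not carry over. Pictures are saved under pics/ and viewed, and the job is handed in when it is done.

```bash
mkdir -p pics; ls; cat > h.py <<'E'
import numpy as np, cv2
from cell import env, read_camera, calibration
def shot(n,f):
    im=read_camera(n); cv2.imwrite('pics/'+f,im[:,:,::-1]); return im
E
python3 - <<'E'
from h import *
s=env.state(); print(s)
shot('scene','s0.png'); shot('side','d0.png'); shot('wrist','w0.png')
for n in('scene','side','wrist'): print(n,calibration(n))
E
```

```text
pics
{'time': 0.0, 'joints': array([-1.25361650e+00,  2.59216319e-01,  2.07478426e-02,  1.33371917e+00,
        2.83478490e-05,  1.41820443e+00]), 'qvel': array([-1.08770860e-03,  1.94484304e-03, -4.55056676e-04, -8.38121205e-05,
       -8.36766471e-04, -1.11810439e-03]), 'joint_efforts': array([ 7.64796278e-04, -5.55639088e+01,  3.44534469e+01,  1.38400361e-02,
       -6.30270347e-05,  1.83821180e-05]), 'tool_pos': array([ 0.24889441, -0.49014702,  0.23864759]), 'tool_rot': array([ 9.72540679e-01,  2.32731915e-01, -4.30580681e-05, -6.94470781e-04]), 'wrist_force': array([ 0.7994846 ,  0.1001179 , -0.76605501]), 'wrist_torque': array([-0.01523076,  0.02724198,  0.01438912]), 'width': 0.9989182589025705}
scene {'K': array([[481.08195762,   0.        , 323.08178282],
       [  0.        , 481.08195762, 199.51248809],
       [  0.        ,   0.        ,   1.        ]]), 'xyz': array([0.18833146, 0.47509806, 0.56108584]), 'orientation': array([-0.24250896,  0.85525363, -0.43798512,  0.13378966])}
side {'K': array([[459.55055093,   0.        , 319.52873917],
       [  0.        , 459.55055093, 198.65401666],
       [  0.        ,   0.        ,   1.        ]]), 'xyz': array([0.53517714, 0.50777941, 0.65690683]), 'orientation': array([ 1.84664305e-03,  9.20184146e-01, -3.91480383e-01,  9.15053299e-04])}
wrist {'K': array([[307.25458902,   0.        , 309.93788414],
       [  0.        , 307.25458902, 199.50306381],
       [  0.        ,   0.        ,   1.        ]]), 'mount': array([[-7.97212499e-04, -9.58930690e-01, -2.83639376e-01,
         7.30012877e-02],
       [ 9.99999282e-01, -5.10555787e-04, -1.08456138e-03,
         8.58562427e-04],
       [ 8.95205468e-04, -2.83640037e-01,  9.58930408e-01,
        -1.33874594e-01],
       [ 0.00000000e+00,  0.00000000e+00,  0.00000000e+00,
         1.00000000e+00]])}
```

View pics/s0.png

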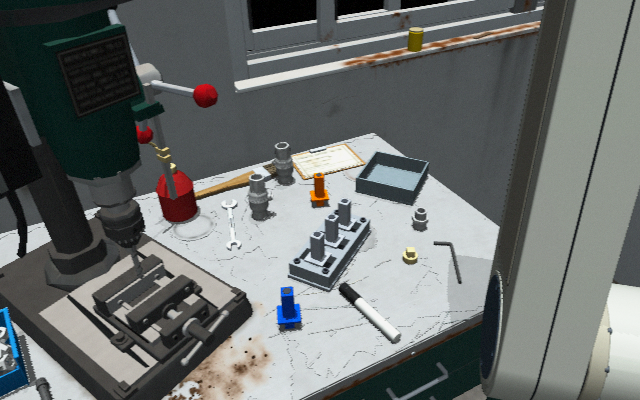

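View pics/d0.png

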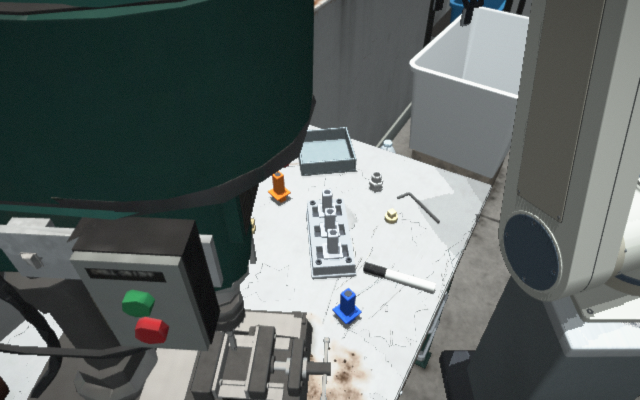

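View pics/w0.png

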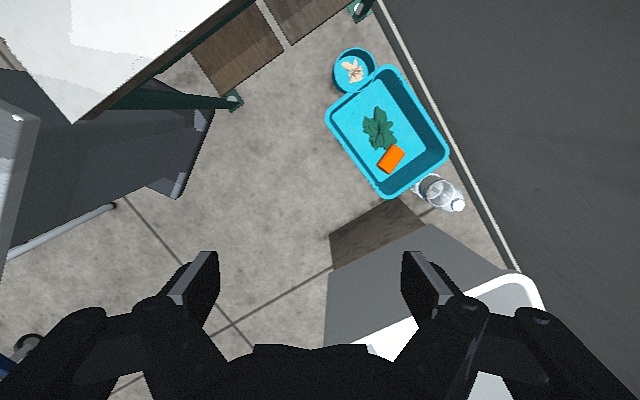

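The scene view shows the plate at about (330,248) with three grey heads at (318,243), (332,228) and (345,210). The tray is at (392,177), with a blue decoy at (288,308) and an orange one at (319,188). In the side view the plate is at (330,240) and the tray at (328,150). I'll enlarge these regions to measure.

```bash
python3 - <<'E'
import cv2
a=cv2.imread('pics/s0.png')[185:300,270:400]; b=cv2.imread('pics/d0.png')[175:290,280:390]
cv2.imwrite('pics/s0c.png',cv2.resize(a,None,fx=5,fy=5,interpolation=cv2.INTER_CUBIC)); cv2.imwrite('pics/d0c.png',cv2.resize(b,None,fx=5,fy=5,interpolation=cv2.INTER_CUBIC))
E
```

```text
(no output)
```

View pics/s0c.png

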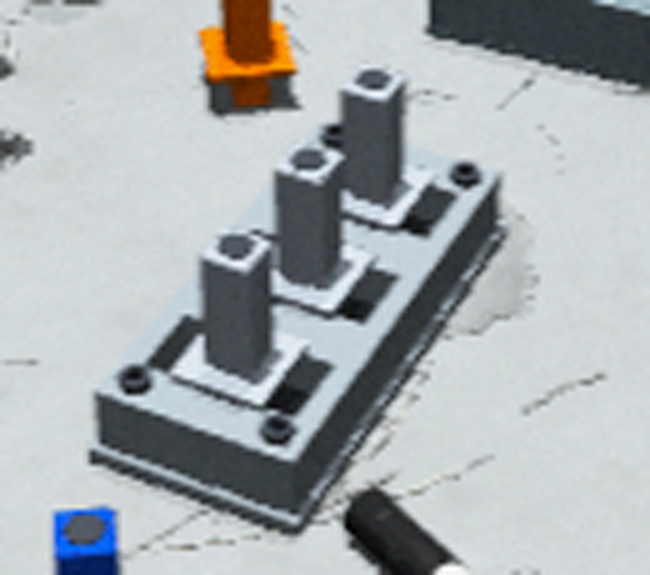

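View pics/d0c.png

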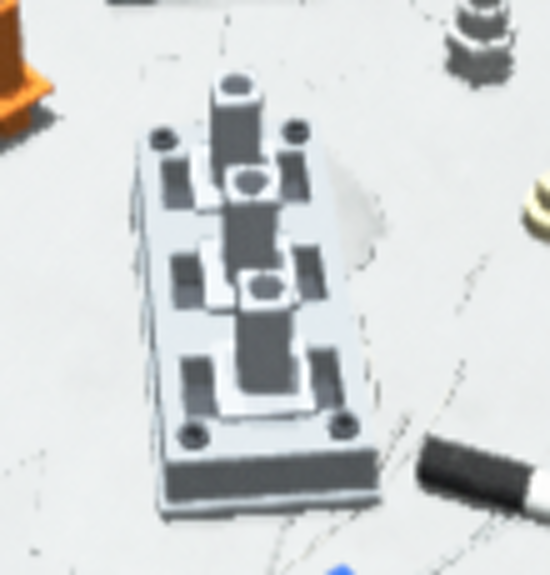

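```bash
cat >> h.py <<'E'
from scipy.spatial.transform import Rotation as R
def cam(n,s=None):
    c=calibration(n)
    if n!='wrist': return c['K'],R.from_quat(c['orientation']).as_matrix(),np.array(c['xyz'])
    T=np.eye(4);T[:3,:3]=R.from_quat(s['tool_rot']).as_matrix();T[:3,3]=s['tool_pos'];T=T@c['mount']
    return c['K'],T[:3,:3],T[:3,3]
def ray(c,uv):
    K,Rm,p=c; d=Rm@np.linalg.inv(K)@np.array([uv[0],uv[1],1.]); return p,d/np.linalg.norm(d)
def onz(c,uv,z):
    p,d=ray(c,uv); return p+d*(z-p[2])/d[2]
def tri(*cu):
    A=np.zeros((3,3));b=np.zeros(3);rs=[ray(c,u) for c,u in cu]
    for p,d in rs:
        M=np.eye(3)-np.outer(d,d);A+=M;b+=M@p
    x=np.linalg.solve(A,b); return x,[round(1000*np.linalg.norm(np.cross(x-p,d)),1) for p,d in rs]
def proj(c,X):
    K,Rm,p=c; q=K@(Rm.T@(np.array(X)-p)); return q[:2]/q[2]
E
python3 - <<'E'
from h import *
np.set_printoptions(precision=4,suppress=True)
S=cam('scene');D=cam('side')
s=lambda u,v:((u+.5)/5-.5+270,(v+.5)/5-.5+185)
d=lambda u,v:((u+.5)/5-.5+280,(v+.5)/5-.5+175)
for n,a,b in [('L',(238,246),(267,286)),('M',(308,158),(251,181)),('R',(374,79),(236,84)),('c+y-x',(292,458),(376,450)),('c+y+x',(95,398),(167,460)),('screw',(135,379),(193,434)),('screw2',(278,429),(344,424)),('screw3',(466,174),(296,131))]:
    print(n,*tri((S,s(*a)),(D,d(*b))),onz(S,s(*a),.08)[:2],onz(D,d(*b),.08)[:2])
for uv in [(358,184),(378,152),(428,160),(412,203)]: print('tray rim',uv,onz(S,uv,.035))
for uv in [(300,136),(350,128),(355,158),(301,160)]: print('tray side',uv,onz(D,uv,.035))
E
```

```text
L [ 0.513  -0.01    0.0799] [np.float64(0.7), np.float64(0.7)] [ 0.5127 -0.0089] [ 0.5129 -0.011 ]
M [ 0.5175 -0.0594  0.0803] [np.float64(0.6), np.float64(0.6)] [ 0.5175 -0.0588] [ 0.5174 -0.0606]
R [ 0.522  -0.1106  0.0792] [np.float64(0.7), np.float64(0.7)] [ 0.5212 -0.1085] [ 0.5219 -0.1107]
c+y-x [0.4755 0.0203 0.0312] [np.float64(0.2), np.float64(0.2)] [0.4492 0.0619] [0.4802 0.0585]
c+y+x [0.5472 0.0235 0.0269] [np.float64(1.9), np.float64(1.9)] [0.511  0.0706] [0.546  0.0621]
screw [0.5382 0.0143 0.031 ] [np.float64(0.9), np.float64(0.9)] [0.5056 0.058 ] [0.5379 0.0519]
screw2 [0.4861 0.0106 0.0316] [np.float64(0.8), np.float64(0.8)] [0.4587 0.054 ] [0.4898 0.0481]
screw3 [ 0.4979 -0.1355  0.0308] [np.float64(0.7), np.float64(0.7)] [ 0.469  -0.0779] [ 0.5007 -0.0858]
tray rim (358, 184) [ 0.5572 -0.2248  0.035 ]
tray rim (378, 152) [ 0.5803 -0.3573  0.035 ]
tray rim (428, 160) [ 0.4742 -0.3805  0.035 ]
tray rim (412, 203) [ 0.4406 -0.2201  0.035 ]
tray side (300, 136) [ 0.5792 -0.344   0.035 ]
tray side (350, 128) [ 0.464  -0.3744  0.035 ]
tray side (355, 158) [ 0.4589 -0.2638  0.035 ]
tray side (301, 160) [ 0.5747 -0.2578  0.035 ]
```

```bash
python3 -m crank '[[40,-20,4,0,0,-6],[80,-40,8,0,0,-13],[130,-65,13,0,0,-22],[180,-90,18,0,0,-31],[230,-115,23,0,0,-40],[280,-140,28,0,0,-49],[330,-165,33,0,0,-58],[375,-188,37,0,0,-65],[400,-201,40,0,0,-68],[400,-201,40,0,0,-68],[400,-201,40,0,0,-68]]' 34 20; python3 - <<'E'
from h import *
s=env.state();shot('wrist','w1.png')
np.save('s1.npy',np.r_[s['tool_pos'],s['tool_rot']]);print(s['tool_pos'],s['tool_rot'],s['wrist_force'],s['width'])
E
```

```text
time: 1.52
tool_pos: [0.5143, -0.1304, 0.1992]
tool_rot: [0.676, 0.737, -0.0, -0.0]
wrist_force: [0.3, 0.3, 0.2]
width: 0.397
[ 0.51433931 -0.13038294  0.1991521 ] [ 6.76347655e-01  7.36582500e-01 -1.95957251e-04 -1.77243827e-04] [0.25357704 0.29628904 0.22294084] 0.3969083102949394
```

View pics/w1.png

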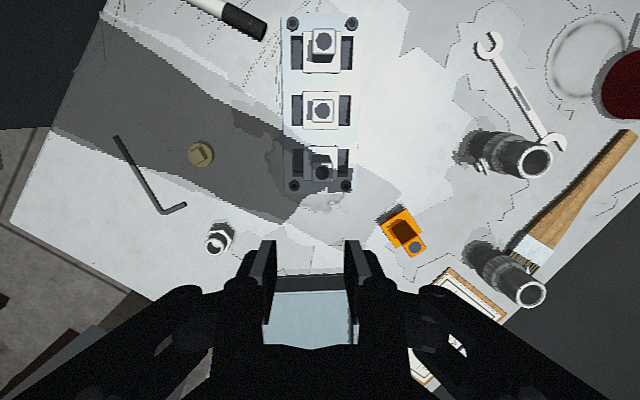

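The wrist view shows the heads at about (324,41), (322,110) and (322,172), the screws at (293,22), (351,24), (293,185) and (346,185), and the tray between the fingers at (314,320). I'll zoom in to refine these.

```bash
python3 - <<'E'
import cv2
a=cv2.imread('pics/w1.png')[5:205,265:375]
cv2.imwrite('pics/w1c.png',cv2.resize(a,None,fx=3,fy=3,interpolation=cv2.INTER_CUBIC))
E
```

```text
(no output)
```

View pics/w1c.png

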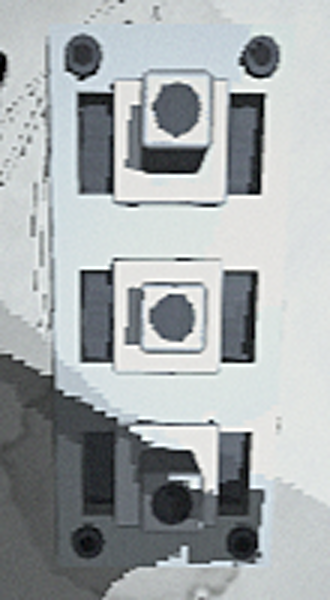

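```bash
python3 - <<'E'
from h import *
np.set_printoptions(precision=4,suppress=True)
q=np.load('s1.npy');st={'tool_pos':q[:3],'tool_rot':q[3:]}
S=cam('scene');D=cam('side');W=cam('wrist',st)
s=lambda u,v:((u+.5)/5-.5+270,(v+.5)/5-.5+185)
d=lambda u,v:((u+.5)/5-.5+280,(v+.5)/5-.5+175)
w=lambda u,v:((u+.5)/3-.5+265,(v+.5)/3-.5+5)
for n,a,b,c in [('L',(238,246),(267,286),(177,108)),('M',(308,158),(251,181),(173,318)),('R',(374,79),(236,84),(173,503)),('screw++',(135,379),(193,434),(261,55)),('screw-+',(278,429),(344,424),(83,55)),('screw--',(466,174),(296,131),(88,541)),('screw+-',None,(162,139),(243,541))]:
    l=[(D,d(*b)),(W,w(*c))]
    if a: l.append((S,s(*a)))
    print(n,*tri(*l),onz(W,w(*c),.08 if len(n)<2 else .03))
print('openings x from wrist at z=.03, plate frame cross-check')
# slot opening outer edges left/right for mid row
for c in [(80,318),(254,318),(112,318),(221,318)]: print(onz(W,w(*c),.03 if c[0] in(80,254) else .034))
E
```

```text
L [ 0.5138 -0.0098  0.08  ] [np.float64(1.2), np.float64(1.5), np.float64(1.0)] [ 0.5153 -0.0094  0.08  ]
M [ 0.5181 -0.0596  0.0801] [np.float64(1.0), np.float64(1.0), np.float64(0.7)] [ 0.5191 -0.0594  0.08  ]
R [ 0.5225 -0.1093  0.08  ] [np.float64(1.1), np.float64(1.5), np.float64(1.1)] [ 0.5238 -0.1087  0.08  ]
screw++ [0.5384 0.0154 0.0322] [np.float64(1.1), np.float64(1.1), np.float64(1.2)] [0.5396 0.0164 0.03  ]
screw-+ [0.4866 0.0111 0.032 ] [np.float64(1.1), np.float64(1.2), np.float64(1.0)] [0.4876 0.012  0.03  ]
screw-- [ 0.4982 -0.1342  0.0316] [np.float64(1.0), np.float64(1.3), np.float64(0.9)] [ 0.4993 -0.134   0.03  ]
screw+- [ 0.5504 -0.1284  0.0347] [np.float64(0.4), np.float64(0.4)] [ 0.5515 -0.1296  0.03  ]
openings x from wrist at z=.03, plate frame cross-check
[ 0.4917 -0.062   0.03  ]
[ 0.5465 -0.0574  0.03  ]
[ 0.5019 -0.0611  0.034 ]
[ 0.5358 -0.0582  0.034 ]
```

Three views agree: head tops at z = 0.080, plate top about 0.031, yaw about 4.8°, which matches the tool yaw. I'll test the middle stud first, with the jaws straddling it along the slot and not gripping.

```bash
python3 -m crank '[[35,5,30,0,0,0],[70,10,60,0,0,0],[70,10,90,0,0,0],[70,10,110,0,0,0],[70,10,130,0,0,0],[70,10,142,0,0,0],[70,10,151,0,0,0],[70,10,151,0,0,0]]' 34 20; python3 -m crank '[[0,0,0,0,0,0],[0,0,0,0,0,0],[0,0,0,0,0,0]]' 25 20;  python3 - <<'E'
from h import *
shot('wrist','w2.png')
E
```

```text
time: 2.58
tool_pos: [0.5184, -0.0598, 0.0481]
tool_rot: [0.676, 0.737, -0.0, -0.0]
wrist_force: [-0.4, -1.0, 0.5]
width: 0.398
time: 2.95
tool_pos: [0.5188, -0.0595, 0.0486]
tool_rot: [0.676, 0.737, 0.0, 0.0]
wrist_force: [0.9, 0.3, -0.2]
width: 0.296
```

View pics/w2.png

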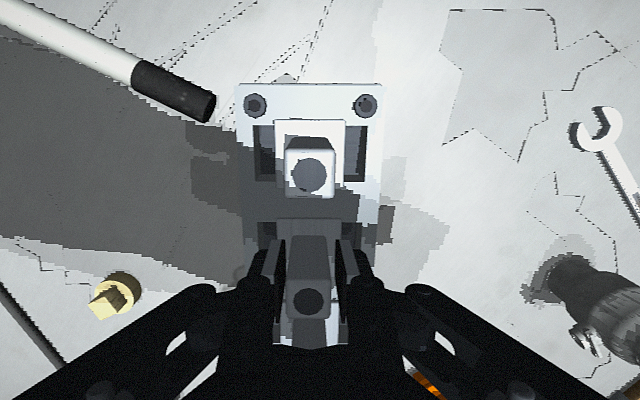

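The mid head at (307,300) sits centred between the fingers. I'll push gently toward +x in small steps.

```bash
python3 -m crank '[[0,2,0,0,0,0],[0,3,0,0,0,0],[0,4,0,0,0,0],[0,4,0,0,0,0]]';python3 -m crank '[[0,0.5,0,0,0,0],[0,1,0,0,0,0],[0,1,0,0,0,0]]';python3 -m crank '[[0,0.5,0,0,0,0],[0,1,0,0,0,0],[0,1,0,0,0,0]]'
```

```text
time: 3.5
tool_pos: [0.5227, -0.0592, 0.0482]
tool_rot: [0.676, 0.737, 0.0, -0.0]
wrist_force: [0.7, 1.0, -0.2]
width: 0.291
time: 3.88
tool_pos: [0.5234, -0.059, 0.0482]
tool_rot: [0.676, 0.737, -0.0, -0.0]
wrist_force: [-2.5, 0.8, 0.7]
width: 0.289
time: 4.25
tool_pos: [0.5239, -0.0589, 0.0482]
tool_rot: [0.676, 0.737, -0.0, -0.0]
wrist_force: [-4.7, -0.5, 3.8]
width: 0.295
```

Force is already building at about 2 mm (−4.7 N), so this one feels firm. I'll back off and compare the others before pushing more.

```bash
python3 -m crank '[[0,-2,0,0,0,0],[0,-4,0,0,0,0],[0,-6,0,0,0,0],[0,-6,0,0,0,0]]' 34;  python3 -m crank '[[0,0,-20,0,0,0],[0,0,-45,0,0,0],[25,0,-50,0,0,0],[50,0,-45,0,0,0],[50,0,-20,0,0,0],[50,0,-8,0,0,0],[50,0,0,0,0,0],[50,0,0,0,0,0]]' 34;python3 -m crank '[[0,0,0,0,0,0],[0,0,0,0,0,0],[0,0,0,0,0,0]]' 25;  python3 - <<'E'
from h import *
shot('wrist','w3.png')
E
```

```text
time: 4.75
tool_pos: [0.5186, -0.0595, 0.0483]
tool_rot: [0.676, 0.737, 0.0, 0.0]
wrist_force: [-0.4, -0.0, 0.2]
width: 0.393
time: 5.75
tool_pos: [0.5143, -0.01, 0.048]
tool_rot: [0.676, 0.737, -0.0, -0.0]
wrist_force: [-0.5, -0.6, -0.1]
width: 0.398
time: 6.12
tool_pos: [0.5145, -0.0098, 0.0486]
tool_rot: [0.676, 0.737, 0.0, 0.0]
wrist_force: [-0.3, -0.3, -0.0]
width: 0.296
```

View pics/w3.png

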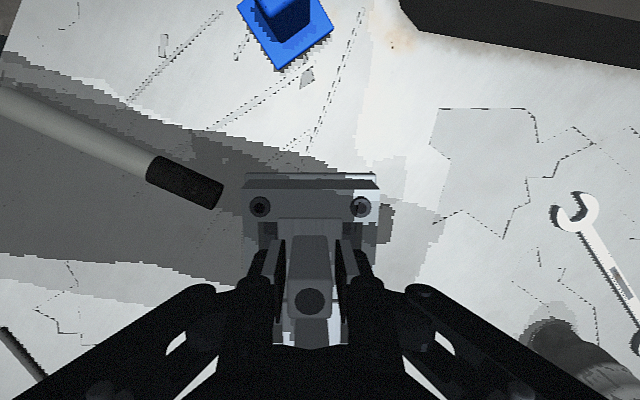

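The left head at (309,300) is centred between the fingers.

```bash
python3 -m crank '[[0,2,0,0,0,0],[0,3,0,0,0,0],[0,4,0,0,0,0],[0,4,0,0,0,0]]';python3 -m crank '[[0,0.5,0,0,0,0],[0,1,0,0,0,0],[0,1,0,0,0,0]]';python3 -m crank '[[0,0.5,0,0,0,0],[0,1,0,0,0,0],[0,1,0,0,0,0]]'
```

```text
time: 6.68
tool_pos: [0.5184, -0.0093, 0.0482]
tool_rot: [0.676, 0.737, 0.0, -0.0]
wrist_force: [0.0, 0.0, -0.5]
width: 0.292
time: 7.05
tool_pos: [0.5191, -0.0093, 0.0482]
tool_rot: [0.676, 0.737, -0.0, -0.0]
wrist_force: [-1.4, 0.8, 0.9]
width: 0.291
time: 7.42
tool_pos: [0.5197, -0.0092, 0.0482]
tool_rot: [0.676, 0.737, -0.0, -0.0]
wrist_force: [-5.5, -0.3, 3.6]
width: 0.295
```

The left stud resists the same way. Next is the right one.

```bash
python3 -m crank '[[0,-2,0,0,0,0],[0,-4,0,0,0,0],[0,-6,0,0,0,0],[0,-6,0,0,0,0]]' 34;  python3 -m crank '[[0,0,-20,0,0,0],[0,0,-45,0,0,0],[-30,0,-50,0,0,0],[-70,0,-50,0,0,0],[-100,0,-45,0,0,0],[-100,0,-20,0,0,0],[-100,0,-8,0,0,0],[-100,0,0,0,0,0],[-100,0,0,0,0,0]]' 34;python3 -m crank '[[0,0,0,0,0,0],[0,0,0,0,0,0],[0,0,0,0,0,0]]' 25;  python3 - <<'E'
from h import *
shot('wrist','w4.png')
E
python3 -m crank '[[0,2,0,0,0,0],[0,3,0,0,0,0],[0,4,0,0,0,0],[0,4,0,0,0,0]]';python3 -m crank '[[0,0.5,0,0,0,0],[0,1,0,0,0,0],[0,1,0,0,0,0]]';python3 -m crank '[[0,0.5,0,0,0,0],[0,1,0,0,0,0],[0,1,0,0,0,0]]'
```

```text
time: 7.92
tool_pos: [0.5143, -0.0097, 0.0483]
tool_rot: [0.676, 0.737, 0.0, 0.0]
wrist_force: [0.4, -1.0, 0.3]
width: 0.396
time: 9.05
tool_pos: [0.5228, -0.1089, 0.0481]
tool_rot: [0.676, 0.737, -0.0, -0.0]
wrist_force: [0.3, -0.4, -1.1]
width: 0.402
time: 9.43
tool_pos: [0.5231, -0.1093, 0.0486]
tool_rot: [0.676, 0.737, 0.0, 0.0]
wrist_force: [0.8, 0.4, 0.1]
width: 0.293
time: 9.98
tool_pos: [0.527, -0.109, 0.0482]
tool_rot: [0.676, 0.737, 0.0, 0.0]
wrist_force: [-0.6, -0.0, 0.0]
width: 0.294
time: 10.35
tool_pos: [0.5279, -0.1089, 0.0483]
tool_rot: [0.676, 0.737, 0.0, 0.0]
wrist_force: [-0.1, 0.4, -0.4]
width: 0.292
time: 10.72
tool_pos: [0.529, -0.1088, 0.0483]
tool_rot: [0.676, 0.737, 0.0, 0.0]
wrist_force: [0.8, -0.1, -0.1]
width: 0.291
```

View pics/w4.png

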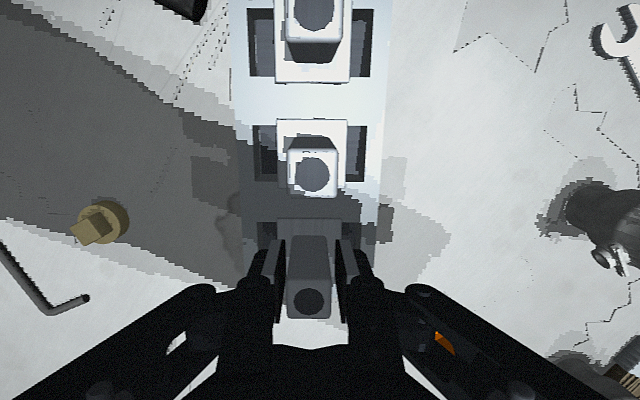

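There is no reaction yet at the same travel. I'll continue gently to be sure it isn't just clearance.

```bash
python3 -m crank '[[0,0.5,0,0,0,0],[0,1,0,0,0,0],[0,1,0,0,0,0]]';python3 -m crank '[[0,0.5,0,0,0,0],[0,1,0,0,0,0],[0,1.5,0,0,0,0],[0,1.5,0,0,0,0]]';python3 -m crank '[[0,0.5,0,0,0,0],[0,1,0,0,0,0],[0,1.5,0,0,0,0],[0,1.5,0,0,0,0]]'; python3 - <<'E'
from h import *
shot('wrist','w5.png')
E
```

```text
time: 11.1
tool_pos: [0.53, -0.1087, 0.0483]
tool_rot: [0.676, 0.737, 0.0, 0.0]
wrist_force: [0.2, 0.2, -0.1]
width: 0.295
time: 11.6
tool_pos: [0.5315, -0.1086, 0.0483]
tool_rot: [0.676, 0.737, 0.0, 0.0]
wrist_force: [-0.9, -0.3, -0.4]
width: 0.292
time: 12.1
tool_pos: [0.5329, -0.1085, 0.0483]
tool_rot: [0.676, 0.737, 0.0, 0.0]
wrist_force: [0.2, 0.4, 0.1]
width: 0.292
```

View pics/w5.png

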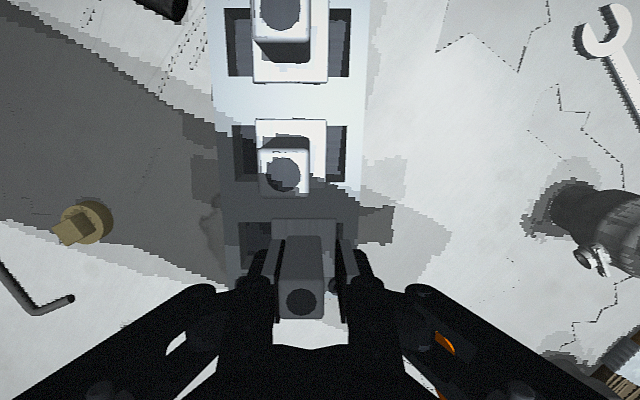

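The right stud is loose: it slid about 6 mm with no noticeable force. I'll grip it, since it centres itself along the slot.

```bash
python3 -m crank '[[0,0,0,0,0,0],[0,0,0,0,0,0],[0,0,0,0,0,0],[0,0,0,0,0,0],[0,0,0,0,0,0]]' 10 25; python3 -m crank '[[0,1,0,0,0,0],[0,2,0,0,0,0],[0,3,0,0,0,0],[0,4,0,0,0,0],[0,5,0,0,0,0],[0,6,0,0,0,0],[0,6,0,0,0,0]]'
```

```text
time: 12.78
tool_pos: [0.5329, -0.1085, 0.0483]
tool_rot: [0.676, 0.737, 0.0, 0.0]
wrist_force: [0.4, -0.0, 2.3]
width: 0.205
time: 13.65
tool_pos: [0.539, -0.1079, 0.0483]
tool_rot: [0.676, 0.737, 0.0, 0.0]
wrist_force: [-0.1, 0.3, 3.8]
width: 0.207
```

```bash
python3 -m crank '[[0,0.5,-0.3,0,0,0],[0,1,-0.3,0,0,0],[0,1.5,-0.3,0,0,0],[0,2,-0.3,0,0,0],[0,2,-0.3,0,0,0]]'; python3 -m crank '[[0,0.5,0,0,0,0],[0,1,0,0,0,0],[0,1,0,0,0,0]]'; python3 - <<'E'
from h import *
shot('wrist','w6.png');shot('side','d6.png')
E
```

```text
time: 14.28
tool_pos: [0.5408, -0.1077, 0.0485]
tool_rot: [0.676, 0.737, -0.0, -0.0]
wrist_force: [-0.2, 0.1, -0.8]
width: 0.21
time: 14.65
tool_pos: [0.5419, -0.1077, 0.0486]
tool_rot: [0.676, 0.737, 0.0, 0.0]
wrist_force: [1.3, 0.0, -1.2]
width: 0.204
```

View pics/w6.png

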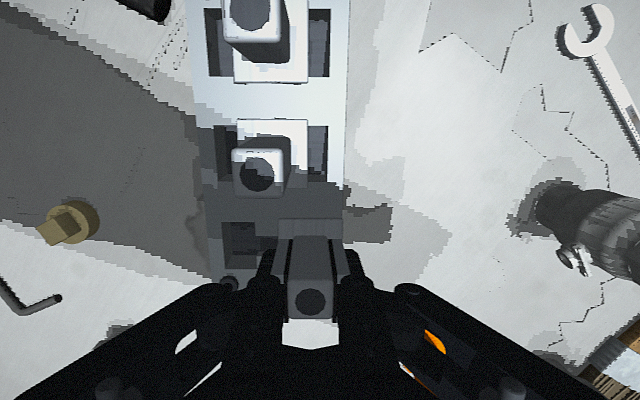

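```bash
python3 -m crank '[[0,0.5,0,0,0,0],[0,1,0,0,0,0],[0,1,0,0,0,0]]'; python3 -m crank '[[0,0.4,0,0,0,0],[0,0.7,0,0,0,0],[0,0.7,0,0,0,0]]'
```

```text
time: 15.12
tool_pos: [0.5429, -0.1076, 0.0486]
tool_rot: [0.676, 0.737, 0.0, 0.0]
wrist_force: [-1.1, -0.2, -2.1]
width: 0.203
time: 15.5
tool_pos: [0.5433, -0.1075, 0.0485]
tool_rot: [0.676, 0.737, -0.0, -0.0]
wrist_force: [-0.8, 0.6, -1.4]
width: 0.208
```

```bash
python3 -m crank '[[0,-0.7,0,0,0,0],[0,-1.6,0,0,0,0],[0,-1.6,0,0,0,0]]'; python3 -m crank '[[0,0,-0.5,0,0,0],[0,0,-1,0,0,0],[0,0,-1.5,0,0,0],[0,0,-2,0,0,0],[0,0,-2,0,0,0]]'
```

```text
time: 15.88
tool_pos: [0.5419, -0.1077, 0.0486]
tool_rot: [0.676, 0.737, 0.0, 0.0]
wrist_force: [-0.6, 0.4, -1.7]
width: 0.207
time: 16.5
tool_pos: [0.5419, -0.1077, 0.0506]
tool_rot: [0.676, 0.737, 0.0, 0.0]
wrist_force: [-0.3, -0.5, -1.6]
width: 0.208
```

```bash
python3 -m crank '[[0,0,-1,0,0,0],[0,0,-2,0,0,0],[0,0,-3,0,0,0],[0,0,-4,0,0,0],[0,0,-4,0,0,0]]'; python3 -m crank '[[0,0,-2,0,0,0],[0,0,-5,0,0,0],[0,0,-10,0,0,0],[0,0,-20,0,0,0],[0,0,-35,0,0,0],[0,0,-55,0,0,0],[0,0,-75,0,0,0],[0,0,-75,0,0,0],[0,0,-75,0,0,0]]';python3 - <<'E'
from h import *
shot('wrist','w7.png');shot('side','d7.png')
a=cv2.imread('pics/d7.png')[90:290,240:420];cv2.imwrite('pics/d7c.png',cv2.resize(a,None,fx=3,fy=3))
E
```

```text
time: 17.12
tool_pos: [0.542, -0.1077, 0.0547]
tool_rot: [0.676, 0.737, 0.0, 0.0]
wrist_force: [-0.5, 0.1, -1.1]
width: 0.21
time: 18.25
tool_pos: [0.5417, -0.1076, 0.1294]
tool_rot: [0.676, 0.737, -0.0, -0.0]
wrist_force: [0.5, -0.1, -1.3]
width: 0.206
```

View pics/w7.png

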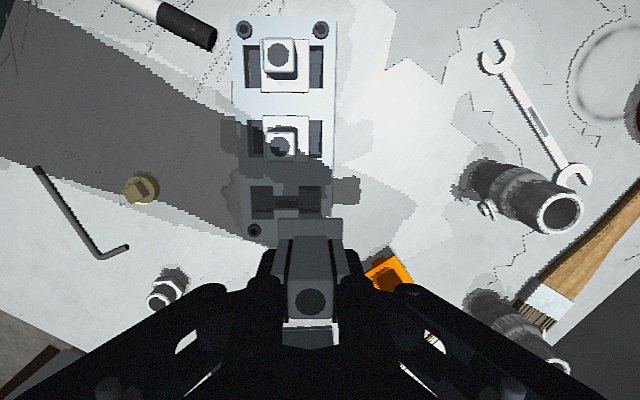

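View pics/d7c.png

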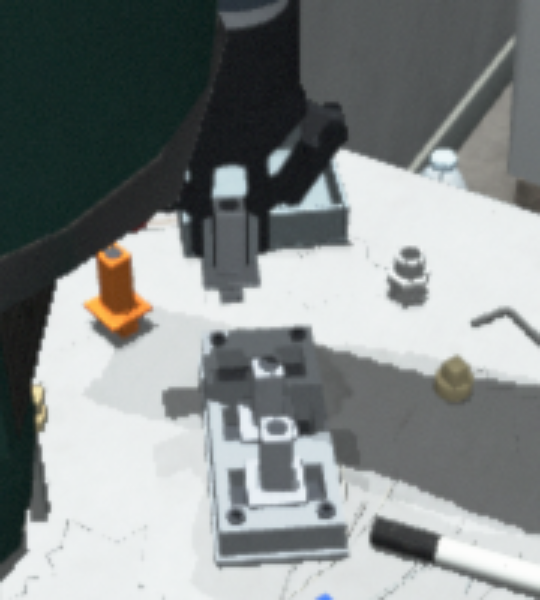

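The stud is out: the right seat at (290,200) in the wrist view is empty, and the stud hangs in the jaws. Next I'll measure the tray from the first pictures.

```bash
python3 - <<'E'
import cv2
a=cv2.imread('pics/s0.png')[145:210,350:435]; b=cv2.imread('pics/d0.png')[120:180,290:365]
a=cv2.resize(a,None,fx=5,fy=5,interpolation=cv2.INTER_CUBIC);b=cv2.resize(b,None,fx=5,fy=5,interpolation=cv2.INTER_CUBIC)
import numpy as np
h=max(a.shape[0],b.shape[0]);a=cv2.copyMakeBorder(a,0,h-a.shape[0],0,0,0);b=cv2.copyMakeBorder(b,0,h-b.shape[0],0,0,0)
cv2.imwrite('pics/tray.png',np.hstack([a,b]));print(a.shape,b.shape)
E
```

```text
(325, 425, 3) (325, 375, 3)
```

View pics/tray.png

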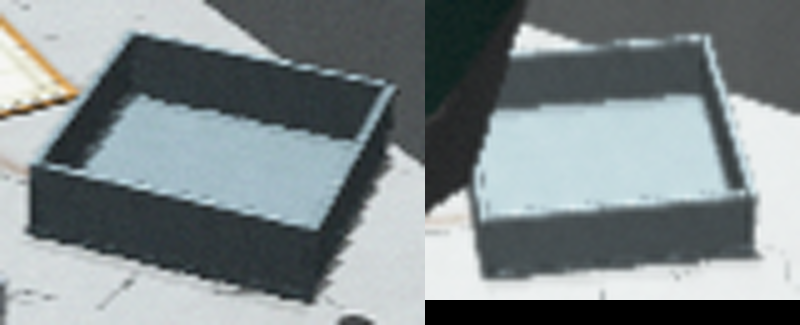

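```bash
python3 - <<'E'
from h import *
np.set_printoptions(precision=4,suppress=True)
S=cam('scene');D=cam('side')
s=lambda u,v:((u+.5)/5-.5+350,(v+.5)/5-.5+145)
d=lambda u,v:((u+.5)/5-.5+290,(v+.5)/5-.5+120)
for n,a,b in [('+y+x',(31,166),(55,218)),('+y-x',(320,229),(332,197)),('-y-x',(395,88),(284,37)),('-y+x',(132,35),None)]:
    print(n,onz(S,s(*a),.035), *(tri((S,s(*a)),(D,d(*b))) if b else ()))
st=env.state();T=R.from_quat(st['tool_rot']).as_matrix()
c=(np.array([.5,0,0]));print(T.round(4),st['tool_pos'])
E
```

```text
+y+x [ 0.5717 -0.2422  0.035 ] [ 0.5757 -0.2507  0.0303] [np.float64(1.3), np.float64(1.3)]
+y-x [ 0.4546 -0.2599  0.035 ] [ 0.4565 -0.2649  0.0314] [np.float64(0.0), np.float64(0.0)]
-y-x [ 0.4697 -0.3728  0.035 ] [ 0.4722 -0.3815  0.0312] [np.float64(1.4), np.float64(1.4)]
-y+x [ 0.5848 -0.3566  0.035 ]
[[-0.0857  0.9963 -0.0012]
 [ 0.9963  0.0857  0.0004]
 [ 0.0005 -0.0011 -1.    ]] [ 0.5415 -0.1076  0.1289]
```

```bash
python3 -m crank '[[-10,-2,0,0,0,0],[-30,-6,0,0,0,0],[-55,-10,0,0,0,0],[-80,-15,0,0,0,0],[-105,-20,0,0,0,0],[-130,-25,0,0,0,0],[-155,-29,0,0,0,0],[-180,-34,0,0,0,0],[-195,-37,0,0,0,0],[-201,-38,0,0,0,0],[-201,-38,0,0,0,0]]'; python3 - <<'E'
from h import *
st=env.state();shot('wrist','w8.png');shot('scene','s8.png');np.save('s8.npy',np.r_[st['tool_pos'],st['tool_rot']])
E
```

```text
time: 19.73
tool_pos: [0.5211, -0.3113, 0.1294]
tool_rot: [0.676, 0.737, 0.0, -0.0]
wrist_force: [-1.0, 1.2, -0.6]
width: 0.211
```

View pics/w8.png

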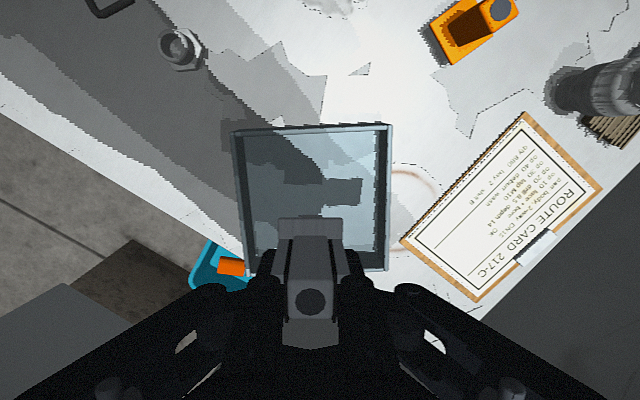

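View pics/s8.png

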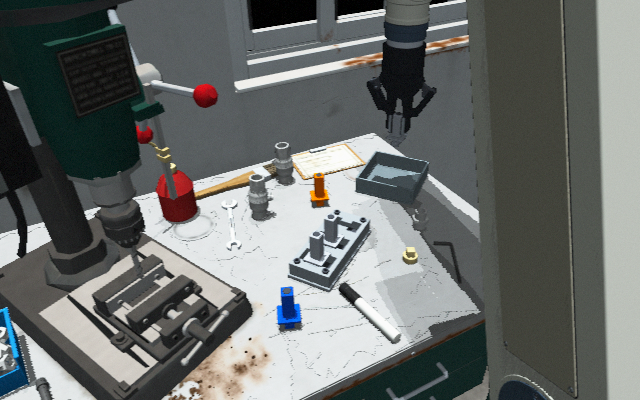

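The wrist view shows the tray rim corners at about (232,129), (392,124) and (388,271), with the stud hanging over the tray. I'll check the centre from these.

```bash
python3 - <<'E'
from h import *
np.set_printoptions(precision=4,suppress=True)
q=np.load('s8.npy');W=cam('wrist',{'tool_pos':q[:3],'tool_rot':q[3:]});S=cam('scene')
s=lambda u,v:((u+.5)/5-.5+350,(v+.5)/5-.5+145)
P={k:onz(W,u,.035) for k,u in dict(mp=(232,129),pp=(392,124),pm=(388,271)).items()}
for k in P: print(k,P[k])
print((P['mp']+P['pm'])/2, np.linalg.norm(P['pp']-P['mp']),np.linalg.norm(P['pp']-P['pm']))
print(tri((W,(232,129)),(S,s(320,229))),tri((W,(392,124)),(S,s(31,166))))
E
```

```text
mp [ 0.4608 -0.2585  0.035 ]
pp [ 0.5759 -0.2452  0.035 ]
pm [ 0.5916 -0.3631  0.035 ]
[ 0.5262 -0.3108  0.035 ] 0.11587989632118247 0.11896610779420815
(array([ 0.4577, -0.2601,  0.0331]), [np.float64(2.9), np.float64(2.9)]) (array([ 0.5752, -0.2457,  0.0324]), [np.float64(1.4), np.float64(1.4)])
```

The tray centre is about (0.524, −0.311) and the rim measures 0.033 against the stated 0.035. Now I'll lower.

```bash
python3 -m crank '[[0,3,8,0,0,0],[0,3,22,0,0,0],[0,3,36,0,0,0],[0,3,50,0,0,0],[0,3,64,0,0,0],[0,3,75,0,0,0],[0,3,82,0,0,0],[0,3,86,0,0,0],[0,3,86,0,0,0],[0,3,86,0,0,0]]';python3 -m crank '[[0,0,1,0,0,0],[0,0,2,0,0,0],[0,0,3,0,0,0],[0,0,3,0,0,0],[0,0,3,0,0,0]]';python3 -m crank '[[0,0,0.5,0,0,0],[0,0,1,0,0,0],[0,0,1.5,0,0,0],[0,0,1.5,0,0,0]]'
```

```text
time: 21.08
tool_pos: [0.5245, -0.3111, 0.044]
tool_rot: [0.676, 0.737, 0.0, 0.0]
wrist_force: [0.6, 0.5, -0.9]
width: 0.209
time: 21.7
tool_pos: [0.5243, -0.311, 0.0406]
tool_rot: [0.676, 0.737, -0.0, -0.0]
wrist_force: [0.2, -0.8, -1.3]
width: 0.202
time: 22.2
tool_pos: [0.5242, -0.3109, 0.039]
tool_rot: [0.676, 0.737, -0.0, -0.0]
wrist_force: [-0.5, 0.5, -1.4]
width: 0.207
```

```bash
python3 -m crank '[[0,0,0.5,0,0,0],[0,0,1,0,0,0],[0,0,1,0,0,0]]';python3 -m crank '[[0,0,0.5,0,0,0],[0,0,1,0,0,0],[0,0,1,0,0,0]]'
```

```text
time: 22.58
tool_pos: [0.5243, -0.3109, 0.038]
tool_rot: [0.676, 0.737, 0.0, -0.0]
wrist_force: [-0.3, 0.3, -1.8]
width: 0.209
time: 22.95
tool_pos: [0.5244, -0.311, 0.0374]
tool_rot: [0.676, 0.737, -0.0, 0.0]
wrist_force: [-0.8, 1.2, 2.7]
width: 0.208
```

Contact: the force changed sign to +2.7 N at the expected height. I'll open the jaws, then back off straight up.

```bash
python3 -m crank '[[0,0,0,0,0,0],[0,0,0,0,0,0],[0,0,0,0,0,0],[0,0,0,0,0,0]]' 32; python3 -m crank '[[0,0,-5,0,0,0],[0,0,-15,0,0,0],[0,0,-35,0,0,0],[0,0,-65,0,0,0],[-30,0,-90,0,0,0],[-70,0,-110,0,0,0],[-70,0,-110,0,0,0],[-70,0,-110,0,0,0]]'; python3 - <<'E'
from h import *
st=env.state();shot('wrist','w9.png');shot('scene','s9.png');shot('side','d9.png');np.save('s9.npy',np.r_[st['tool_pos'],st['tool_rot']])
a=cv2.imread('pics/s9.png')[145:300,270:435];b=cv2.imread('pics/d9.png')[120:290,280:390]
cv2.imwrite('pics/s9c.png',cv2.resize(a,None,fx=3.5,fy=3.5,interpolation=cv2.INTER_CUBIC))
cv2.imwrite('pics/d9c.png',cv2.resize(b,None,fx=3.5,fy=3.5,interpolation=cv2.INTER_CUBIC))
E
```

```text
time: 23.45
tool_pos: [0.5243, -0.311, 0.037]
tool_rot: [0.676, 0.737, -0.0, -0.0]
wrist_force: [0.5, 0.7, 0.5]
width: 0.375
time: 24.45
tool_pos: [0.53, -0.3803, 0.147]
tool_rot: [0.676, 0.737, 0.0, -0.0]
wrist_force: [0.1, 0.2, -0.3]
width: 0.375
```

View pics/w9.png

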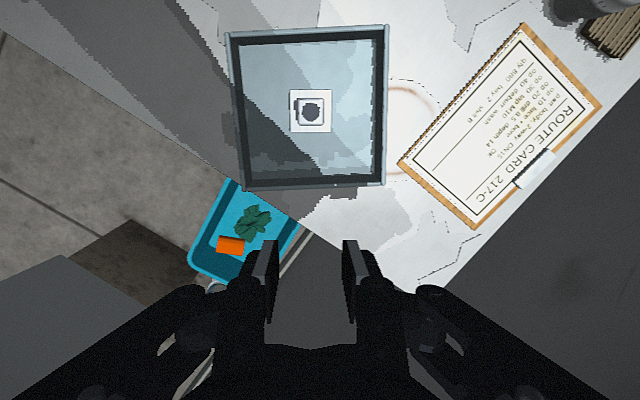

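View pics/s9c.png

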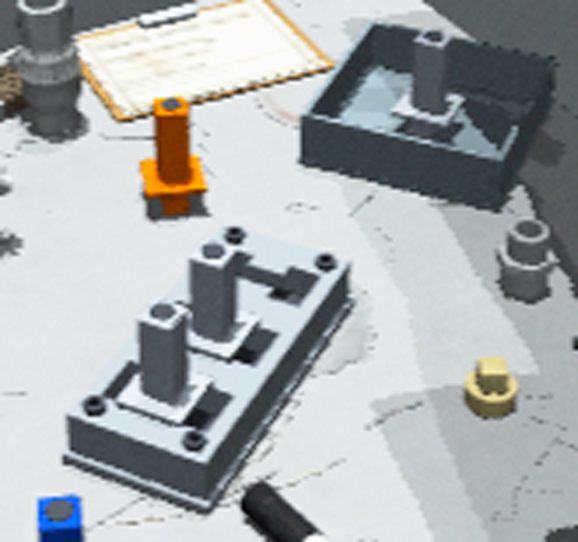

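View pics/d9c.png

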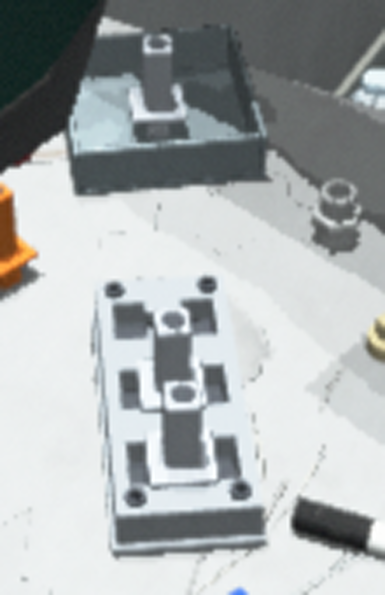

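The stud stands upright in the tray, in wrist view at (311,111). Next I'll check how far the two firm studs shifted from the start.

```bash
python3 - <<'E'
from h import *
np.set_printoptions(precision=4,suppress=True)
def sub(a,b,box,m=4):
    x0,y0,x1,y1=box;k=8
    A=cv2.resize(a[y0:y1,x0:x1],None,fx=k,fy=k,interpolation=cv2.INTER_CUBIC)
    B=cv2.resize(b[y0-m:y1+m,x0-m:x1+m],None,fx=k,fy=k,interpolation=cv2.INTER_CUBIC)
    r=cv2.matchTemplate(B,A,cv2.TM_CCOEFF_NORMED);_,v,_,l=cv2.minMaxLoc(r);return l[0]/k-m,l[1]/k-m,round(v,3)
S=cam('scene');D=cam('side')
for n,a,b,boxes in [('scene','s0','s9',dict(L=(309,230,326,243),M=(323,213,340,226),L_screw=(291,256,302,266))),('side','d0','d9',dict(L=(326,226,341,240),M=(323,206,338,217),L_screw=(313,257,324,266)))]:
    A=cv2.imread(f'pics/{a}.png');B=cv2.imread(f'pics/{b}.png')
    for k,bx in boxes.items():
        du,dv,v=sub(A,B,bx);c=cam(n);u=((bx[0]+bx[2])/2,(bx[1]+bx[3])/2)
        print(n,k,du,dv,v,1000*(onz(c,(u[0]+du,u[1]+dv),.08)-onz(c,u,.08))[:2])
E
```

```text
scene L -0.75 -0.125 0.968 [1.164  0.3472]
scene M -0.75 -0.125 0.945 [1.219  0.3447]
scene L_screw 0.0 0.0 0.997 [0. 0.]
side L -0.875 0.0 0.987 [ 1.4695 -0.0081]
side M -1.125 0.25 0.453 [1.9898 0.6044]
side L_screw 0.0 0.125 0.975 [0.0003 0.2501]
```

Both firm studs moved only about 1.2–1.5 mm, which is inside the 4 mm limit, so I'm leaving them alone. The arm is clear of everything.

```bash
python3 - <<'E'
from h import *
s=env.state();print(s['time'],s['wrist_force'],s['tool_pos']);print(env.hand_in())
E
```

```text
24.6 [ 0.22883874  0.9092473  -0.09069556] [ 0.53011487 -0.37964719  0.14675275]
the job is handed in; nothing more can be done
None
```

The right stud was the loose one; it now stands upright in the grey tray, and I handed the job in at 24.6 s. It slid with no noticeable force. The left and middle studs pushed back with about 5 N after roughly 2 mm, so I left them seated. I slid the loose stud about 19 mm, lifted it straight out, and set it down with about 3 N contact before releasing.

**Last checks:**
- **Loose stud:** it stands near the middle of the tray in all three views, released, with the gripper clear of everything.
- **Firm studs:** both look upright and fully down. My pushes left them about 1.2–1.5 mm toward +x, inside the 4 mm limit. One side-view match for the middle stud was poor (correlation 0.45) and read 2.0 mm.
- **Tray height:** camera measurements put the rim at 30–33 mm against the stated 35 mm. The tray centre differed by several millimetres between views, and neither affected the placing.

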